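Unlock the sweet-shop display case and hold the key turned

TASK

Take the red key out of the wooden key stand, push it fully home into the lock on the display case (its pins are sticky, so wiggle it a little if it sticks), and only then turn it a quarter turn clockwise, seen from above, to draw back the bolt. The lock is sprung, so finish while still gripping the key and holding it turned, fully in; leave the white key, the gift box, the jar and the ribbon reel where they are.

Things in the scene. Friction and masses are not known exactly. Their poses are not given: they have to be found in the camera images.
- key: The key to use, upright, blade down, in a slot of the stand. Red bow (grip) 34 mm wide along x, 12 mm thick along y, 36 mm tall, with a 22 mm wide hump on top up to 44 mm. Below it a steel blade 36 mm long, 14 mm wide (x), 5 mm thick (y), its last 5 mm tapered. Origin: centre of the bow's underside, where the blade starts; z up. Works either way round (half turn about z). About 45 g.
- spare_key: A second key of exactly the same shape and size with a white bow, in the other slot of the stand: leave it alone. Same origin and axes.
- stand: Dark wooden key stand, fixed, 150 mm along x, 50 mm along y, 44 mm high. Two slots in its top, 45 mm either side of the centre along x, 16 x 6.8 mm, long side along x, 40 mm deep; each key's bow rests on the top. Origin: centre of its underside. Which key is in which slot varies.
- case: Display case, fixed: 240 mm along x, 260 mm along y, 120 mm high; burgundy front rail at the -x side, glass lid behind it. The lock stands upright in the rail, its axis 80 mm from the case's centre towards -x. Between lock and lid a steel bolt, 5 mm high, is drawn back as the lock turns. Origin: centre of its underside.
- keyway (a point): Centre of the keyway's mouth in the round brass face of the lock (44 mm across, level, 124 mm above the counter). Slot 15.6 mm along this point's x, 6.6 mm along y, 40 mm deep, 2 mm bevel round the mouth; z up; turns with the lock. Fully home: the bow's underside rests on the face. Two sticky pins stand in from the slot's short ends, 14 and 23 mm down; shoving each aside takes 5 to 15 N downward.
- lock (a joint): Turn of the lock cylinder in rad: 0 as found, growing clockwise seen from above; a quarter turn is 1.57, the stop is at 1.65. A spring turns it back to 0 when let go (0.03 N m at the start, 0.11 N m at a quarter). The blade has 0.1 to 0.2 rad of play in the keyway, so the hand has to turn that much farther.
- gift_box: Golden heart-shaped gift box with red ribbon, lying on the counter, about 130 mm across, 32 mm high plus a bow. Leave it alone. Origin: near the middle of its underside.
- sweet_jar: Amber sweet jar with red cap, 68 mm across, 110 mm high. Leave it alone. Origin: centre of its underside.
- ribbon_reel: Red ribbon reel, 64 mm across, 30 mm high, lying flat. Leave it alone. Origin: centre of its underside.

How it is judged:
By the outcome, as a careful person would: the job done as asked, in the order asked, and still so for the second after the job is handed in, while the arm keeps its last pose, push and grip.
It also fails if it takes over 48 s, if anything falls off the work surface, if the arm or the gripper's body presses on something with over 40 N, if the wrist force passes 120 N, or if a joint passes its speed limit or range.

ROBOT

A 7-joint arm with a two-finger parallel gripper is mounted at the origin on the work surface. World frame = base frame: x ahead of the robot, y to its left, z up, the work surface at z = 0. Lengths are in mm, angles in rad, forces in N, time in s.
With the tool pointing down it reaches from about 400 to 900 mm from the base axis. Payload 5.5 kg.
Tool frame: the origin (TCP) lies at the centre of the arm's flange, where the gripper is bolted on; the fingertips stand 178 mm ahead of it and the grasp point (between the pads) lies 159 mm ahead of it (manip.grip_point_offset is the distance from the TCP to the grasp point, in mm); z points along the fingers, y is the line along which they close (so a half turn about z gives the same grasp; the last joint's range is limited). The gripper opens to 92 mm and grips with 3 to 60 N. Pads are 19 mm wide; open, the fingers measure 130 mm over their backs; the gripper's body (75 mm by 190 mm) begins 47 mm behind the grasp point.
Start: joints at [1.6, 0.501, -0.427, 1.55, 0.221, 1.138, -0.21], TCP at [150.617, -632.306, 404.729] pointing down, gripper open.
Joint ranges: [-2.88, 2.88], [-0.31, 2.03], [-1.54, 1.56], [0.2, 2.42], [-1.41, 4.55], [0.19, 2.02], [-2.57, 2.57]. Speed limits (rad/s): [2.57, 2.57, 3.14, 3.14, 3.14, 3.14, 3.14].

INTERFACE

Orientations are given as a 3x3 rotation matrix whose columns are the frame's x, y, z axes.
In Python, from station import manip, camera, camera_model, recognise, masks_of gives the robot as it stands.
- The arm moves only by the tool move_arm, never from a script. Its argument "steps" is a list of rows, each an object with "xyz": the shift along the tool's x, y, z in normalised numbers (1 is 500 mm), a list of three; "rot": the turn, a rotation vector about the tool's x, y, z in a scale on which 1.0 is pi rad, a list of three; "fingers": the finger opening in mm, from 0 to 91.8. A call has 1 to 10 rows; each row is the pose to reach, as a shift and turn from the pose commanded when the call began, along the tool's axes at that moment; what a row does not reach only later rows make up. A row lasts 1/8 s, in which the tool goes at most 62.5 mm and 10.7 degrees, less where a joint would pass 70% of its speed; a pose out of reach is approached as far as the arm can. Shift and turn numbers lie between -1 and 1, and a call with a number outside is refused. A call with a gripper value outside its range is refused whole. The fingers move at their own pace and stop on an object; the grip force is fixed at half the most. Time passes only in rows, so rows that repeat a pose let the fingers close. It gives the time, the measured TCP pose, the force, the opening and the grip force at its end, in the units of the state.
- manip.read_state(): the state, without advancing time (a new reading comes with each control period).
- camera(name): name is "side" or "top" or "wrist"; returns the picture (480x640x3 uint8, blue, green, red); there is no depth.
- camera_model(name): a dict with "vertical_fov" (degrees; the focal length in pixels is half the picture's height over the tangent of half this angle, whatever the lens; pixels are square), "cx", "cy" (the principal point, pixels), "k1" (the pictures are not rectified: a ray, as slopes to the right and down, at radius r is drawn at 1 + k1 r^2 times it, then the intrinsics apply), "eye" and "orientation" of the camera in the world. Camera axes: x right, y up, looking along -z (the intrinsics and any distortion apply to the point x, -y, -z); pixel columns grow to the right and rows downward; lengths in mm; the calibration is good to about 2 mm. A picture is of the moment at which its call begins: read the wrist's pose just before it. camera_model takes no time and is no camera call; for the wrist camera it gives the pose at the moment of the call.
- manip.close_job(): hands the job in; it is judged then, once.
Trained networks look in the newest picture that a camera, given by its name, has taken for a name from the list of things; names that differ only in an ending like _2 or _b are one class to them, and where a whole thing is asked for, a point or a joint stands for the part that bears it (a point fixed in the world has none). Each returns a list of dicts, best first, with "confidence" (0 to 1); they miss things now and then, are a little off and sometimes report something else, mostly with a low value. They report only what shows in the picture. A call takes as long as a camera call.
- recognise(thing, camera): "point" ([x, y, z] in mm, in the coordinates of the camera as it stood for that picture, good to about 4 mm: the middle of the surface that is visible of it).
- masks_of(thing, camera): "mask" (480x640 bool, what is visible of it).
The state is a dict: "clock": time; "joints": joint angles; "qd": joint speeds; "tau": joint torques, N m; "position": TCP position; "eef_rot": TCP orientation; "contact_force": force on the tool from outside, world axes, zero at the start; "ft_torque": the same for the moment, N m; "gripper_width": opening from 0.0 (shut) to 1.0 (fully open); "finger_force": force on a finger pad.
Only numpy, scipy, OpenCV 4.12 (cv2) and the standard library are available. Lean on these libraries where they do the work, as an engineer would, in place of code of your own. Each camera call takes 0.05 s, during which the arm holds its last target. There are 200 camera calls.

## Working session

There is one attempt and no reset: what is moved stays moved. The work goes in short steps, Python scripts to look and compute and a tool call to move; the robot and the scene stay as the last step left them, time stands still between calls to the robot, and variables do not carry over. Pictures are saved under pics/ and viewed, at most 10 in all, crops included, and the job is handed in when it is done.

Besides the shell and the picture viewer there is one more tool, called after "Call:" by a JSON object that holds its "op" and its "data". move_arm: Moves the arm, as the interface text tells. Its arguments: {"type":"object","properties":{"steps":{"type":"array","items":{"type":"object","properties":{"xyz":{"type":"array","items":{"type":"number"}},"rot":{"type":"array","items":{"type":"number"}},"fingers":{"type":"number"}}}}},"required":["steps"]}

```bash
mkdir -p pics; ls; cat > h.py <<'E'
import numpy as np, cv2
from station import manip, camera, camera_model, recognise, masks_of
def cam2w(m,p): return np.array(m["eye"])+np.array(m["orientation"])@np.array(p)
def ray(m,u,v):
    f=240/np.tan(np.radians(m["vertical_fov"])/2)
    d=np.array([(u-m["cx"])/f,(v-m["cy"])/f]); s=d.copy()
    for _ in range(20): s=d/(1+m["k1"]*(s@s))
    return np.array(m["eye"]),np.array(m["orientation"])@np.array([s[0],-s[1],-1])
def atz(m,u,v,z):
    e,d=ray(m,u,v); return e+d*(z-e[2])/d[2]
def proj(m,P):
    f=240/np.tan(np.radians(m["vertical_fov"])/2)
    c=np.array(m["orientation"]).T@(np.array(P)-np.array(m["eye"])); s=np.array([c[0],-c[1]])/-c[2]
    s=s*(1+m["k1"]*(s@s)); return s*f+[m["cx"],m["cy"]]
E
python3 - <<'E'
from h import *
np.set_printoptions(precision=3,suppress=True)
s=manip.read_state(); print(s)
for c in ("top","side"):
    im=camera(c); cv2.imwrite(f"pics/{c}0.png",im); m=camera_model(c); print(c,m)
    for t in ("key","spare_key","stand","case","keyway","lock","gift_box","sweet_jar","ribbon_reel"):
        print(t,[(round(r["confidence"],2),cam2w(m,r["point"]).round(0)) for r in recognise(t,c)[:2]])
E
```

```text
pics
{'clock': 0.0, 'joints': array([ 1.6  ,  0.502, -0.427,  1.551,  0.221,  1.138, -0.21 ]), 'qd': array([ 0.001, -0.001,  0.001, -0.001, -0.   ,  0.001,  0.001]), 'tau': array([ -0.   , -56.659,  -5.816, -27.911,  -0.069,   0.031,   0.   ]), 'position': array([ 150.442, -631.994,  403.681]), 'eef_rot': array([[ 0.973,  0.232, -0.   ],
       [ 0.232, -0.973,  0.002],
       [ 0.   , -0.002, -1.   ]]), 'contact_force': array([ 0.62 , -0.062,  0.383]), 'ft_torque': array([ 0.033, -0.031, -0.008]), 'finger_force': 0.0, 'gripper_width': 0.9964806237846507}
top {'vertical_fov': 49.86466625283812, 'cx': 328.1353479822019, 'cy': 239.3578749437395, 'k1': -0.11248301520530014, 'eye': array([ 372.206,   41.016, 1465.58 ]), 'orientation': array([[ 0.007,  0.987, -0.162],
       [-1.   ,  0.009,  0.012],
       [ 0.013,  0.162,  0.987]])}
key [(0.59, array([ 558., -255.,   83.]))]
spare_key [(0.41, array([ 469., -264.,   82.]))]
stand [(0.9, array([ 514., -252.,   43.]))]
case [(0.69, array([657.,  66., 123.]))]
keyway [(0.63, array([ 513., -254.,   42.])), (0.47, array([594.,  85., 130.]))]

[... 329 characters left out ...]
142408530605214, 'eye': array([ 291.194, -968.799,  941.499]), 'orientation': array([[ 0.963,  0.168, -0.209],
       [-0.268,  0.606, -0.749],
       [ 0.001,  0.778,  0.628]])}
key [(0.76, array([ 555., -267.,   76.])), (0.75, array([ 732., -229.,   81.]))]
spare_key [(0.56, array([ 468., -270.,   74.]))]
stand [(0.82, array([ 510., -284.,   45.])), (0.71, array([648., -16., 125.]))]
case [(0.6, array([648., -24., 124.]))]
keyway []
lock [(0.72, array([ 698., -425.,   31.])), (0.56, array([590.,  89., 124.]))]
gift_box [(0.74, array([ 697., -422.,   32.])), (0.31, array([ 510., -284.,   46.]))]
sweet_jar [(0.69, array([ 732., -225.,   78.]))]
ribbon_reel [(0.69, array([440., 473.,  33.]))]
```

View pics/top0.png

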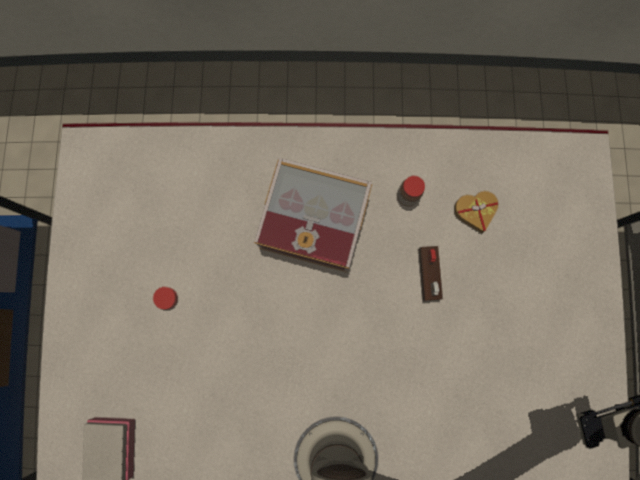

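```bash
python3 - <<'E'
from h import *
np.set_printoptions(precision=4,suppress=True)
m=camera_model("top");im=cv2.imread("pics/top0.png")
k=proj(m,[557,-256,85]); l=proj(m,[591,86,124]); print(k,l)
def crop(c,w,f): 
    x,y=int(c[0])-w//2,int(c[1])-w//2; print(x,y); return cv2.resize(im[y:y+w,x:x+w],None,fx=f,fy=f,interpolation=cv2.INTER_CUBIC)
cv2.imwrite("pics/topcrop.png",np.hstack([crop(k-[15,0],80,5) if 0 else crop(k,80,5),crop(l,80,5)]))
w=camera_model("wrist");s=manip.read_state();R=s["eef_rot"]
print("wrist eye in tool",R.T@(np.array(w["eye"])-s["position"]));print(R.T@np.array(w["orientation"]),w["vertical_fov"])
E
```

```text
[431.3704 255.3413] [305.0243 239.5368]
391 215
265 199
wrist eye in tool [81.7021  0.3657 20.4451]
[[ 0.0002  0.9533  0.3019]
 [ 1.     -0.0003  0.0002]
 [ 0.0003  0.3019 -0.9533]] 61.49511117408019
```

The stand is around (430,273) with the red key at (433,256). The lock is at (305,240) on the rail, and the case is yawed about -0.27. I'll survey the lock first, with the tool flipped so joint 7 has room to turn.

The rows are not in the units I measure in: shifts go in shares of 500 mm and turns go in shares of pi rad. I convert before sending: -373 mm / 500 = -0.746, 371 mm / 500 = 0.742, -1.65 rad / 3.1416 = -0.5252.

Call:
{"op": "move_arm", "data": {"steps": [{"xyz":[0.074,-0.074,0],"rot":[0,0,-0.0525]},{"xyz":[0.148,-0.148,0],"rot":[0,0,-0.105]},{"xyz":[0.222,-0.222,0],"rot":[0,0,-0.1576]},{"xyz":[0.298,-0.298,0],"rot":[0,0,-0.2101]},{"xyz":[0.372,-0.374,0],"rot":[0,0,-0.2626]},{"xyz":[0.446,-0.448,0],"rot":[0,0,-0.3151]},{"xyz":[0.52,-0.522,0],"rot":[0,0,-0.3676]},{"xyz":[0.594,-0.596,0],"rot":[0,0,-0.4202]},{"xyz":[0.668,-0.672,0],"rot":[0,0,-0.4727]},{"xyz":[0.742,-0.746,0],"rot":[0,0,-0.5252]}]}}

```text
validation failed for argument at $.st...
```

```bash
cat > go.py <<'E'
# usage: go.py x y z yaw : tool-frame shift from the present pose (tool pointing down, tool x at yaw)
from h import *; import sys
from scipy.spatial.transform import Rotation as Ro
x,y,z,a=map(float,sys.argv[1:5]); s=manip.read_state(); R=s["eef_rot"]
c,n=np.cos(a),np.sin(a); T=np.array([[c,n,0],[n,-c,0],[0,0,-1.]])
print("t",s["clock"],"pos",s["position"].round(1),"yaw",np.arctan2(R[1,0],R[0,0]).round(3),"j",np.round(s["joints"],2),"F",s["contact_force"].round(1))
print("shift",(R.T@(np.array([x,y,z])-s["position"])).round(1),"rot",Ro.from_matrix(R.T@T).as_rotvec().round(3))
E
python3 go.py 590 86 404 2.87
```

```text
t 1.0 pos [ 150.6 -632.3  404.7] yaw 0.234 j [ 1.6   0.5  -0.43  1.55  0.22  1.14 -0.21] F [0.4 1.1 0.5]
shift [ 593.9 -596.9    0.7] rot [ 0.     0.    -2.636]
```

The call was refused, probably because every row needs a fingers value.

In the tool's units: -373 mm / 500 = -0.746, 371 mm / 500 = 0.742, -1.65 rad / 3.1416 = -0.5252.

Call:
{"op": "move_arm", "data": {"steps": [{"xyz":[0.074,-0.074,0],"rot":[0,0,-0.0525],"fingers":70},{"xyz":[0.148,-0.148,0],"rot":[0,0,-0.105],"fingers":70},{"xyz":[0.222,-0.222,0],"rot":[0,0,-0.1576],"fingers":70},{"xyz":[0.298,-0.298,0],"rot":[0,0,-0.2101],"fingers":70},{"xyz":[0.372,-0.374,0],"rot":[0,0,-0.2626],"fingers":70},{"xyz":[0.446,-0.448,0],"rot":[0,0,-0.3151],"fingers":70},{"xyz":[0.52,-0.522,0],"rot":[0,0,-0.3676],"fingers":70},{"xyz":[0.594,-0.596,0],"rot":[0,0,-0.4202],"fingers":70},{"xyz":[0.668,-0.672,0],"rot":[0,0,-0.4727],"fingers":70},{"xyz":[0.742,-0.746,0],"rot":[0,0,-0.5252],"fingers":70}]}}

```text
clock: 2.25
position: [425.7, -182.0, 405.2]
eef_rot: [[-0.313, 0.95, 0.001], [0.95, 0.313, -0.001], [-0.001, 0.0, -1.0]]
contact_force: [1.7, -1.3, -0.4]
gripper_width: 0.766
finger_force: 0.0
```

```bash
python3 go.py 590 86 404 2.87
```

```text
t 2.25 pos [ 425.7 -182.   405.2] yaw 1.889 j [ 1.24  0.25 -1.01  1.99  0.25  1.03  0.43] F [ 1.7 -1.3 -0.4]
shift [203.2 239.8   0.9] rot [-0.001  0.001 -0.981]
```

In the tool's units: 240 mm / 500 = 0.48, 203 mm / 500 = 0.406, -0.98 rad / 3.1416 = -0.3119.

Call:
{"op": "move_arm", "data": {"steps": [{"xyz":[0.068,0.08,0],"rot":[0,0,-0.0525],"fingers":70},{"xyz":[0.136,0.16,0],"rot":[0,0,-0.105],"fingers":70},{"xyz":[0.204,0.24,0],"rot":[0,0,-0.1576],"fingers":70},{"xyz":[0.272,0.32,0],"rot":[0,0,-0.2101],"fingers":70},{"xyz":[0.34,0.4,0],"rot":[0,0,-0.2626],"fingers":70},{"xyz":[0.406,0.48,0],"rot":[0,0,-0.3119],"fingers":70},{"xyz":[0.406,0.48,0],"rot":[0,0,-0.3119],"fingers":70},{"xyz":[0.406,0.48,0],"rot":[0,0,-0.3119],"fingers":70}]}}

```text
clock: 3.25
position: [590.8, 83.4, 404.4]
eef_rot: [[-0.962, 0.275, -0.001], [0.275, 0.962, -0.001], [0.001, -0.001, -1.0]]
contact_force: [-0.1, -1.0, -0.2]
gripper_width: 0.763
finger_force: 0.0
```

```bash
python3 go.py 590 86 404 2.87; python3 - <<'E'
from h import *
m=camera_model("wrist"); im=camera("wrist"); cv2.imwrite("pics/w1.png",im)
import pickle; pickle.dump(m,open("w1.pkl","wb"))
print({k:v for k,v in m.items() if k!="orientation"})
for t in ("lock","keyway"): print(t,[(round(r["confidence"],2),cam2w(m,r["point"]).round(1)) for r in recognise(t,"wrist")[:2]])
E
```

```text
t 3.25 pos [590.8  83.4 404.4] yaw 2.863 j [ 0.59  0.62 -1.11  1.68  0.59  1.22  0.64] F [-0.1 -1.  -0.2]
shift [1.5 2.3 0.4] rot [-0.001 -0.001 -0.007]
{'vertical_fov': 61.49511117408019, 'cx': 317.966531817842, 'cy': 231.57494168529635, 'k1': -0.08475223470138613, 'eye': array([511.91081152, 105.4891129 , 383.9712701 ])}
lock [(0.69, array([592.1,  82.2, 125.5]))]
keyway [(0.76, array([591.4,  86. , 124.7]))]
```

View pics/w1.png

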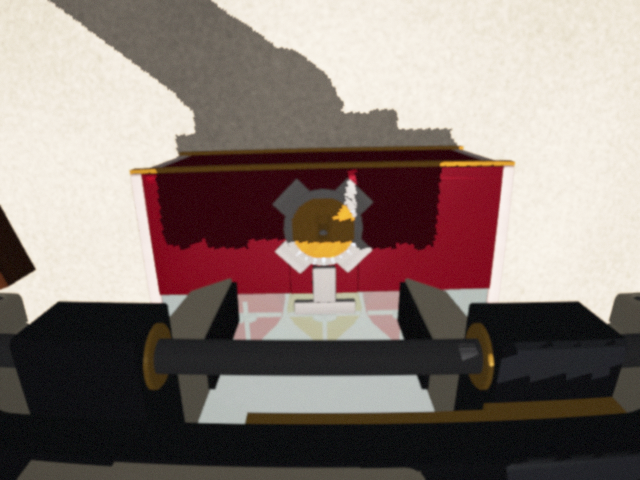

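The wrist view shows the brass lock face centred near (323,228), in the arm's shadow. I'll brighten a crop and fit it.

```bash
python3 - <<'E'
from h import *; import pickle
m=pickle.load(open("w1.pkl","rb")); im=cv2.imread("pics/w1.png")
# rectified top-down patch of the face plane z=124, 0.1 mm/px around (591,85), in case frame (yaw -0.27)
a=-0.275; R=np.array([[np.cos(a),-np.sin(a)],[np.sin(a),np.cos(a)]]); N=400; q=.15
mx=np.zeros((N,N),np.float32); my=mx.copy()
for i in range(N):
    for j in range(N):
        p=R@[ (N/2-i)*q,(N/2-j)*q ]+[591,85]   # up = case x, left = case y
        mx[i,j],my[i,j]=proj(m,[p[0],p[1],124])
o=cv2.remap(im,mx,my,cv2.INTER_CUBIC)
f=np.clip((o/255.)**.5*255*1.1,0,255).astype(np.uint8)
x,y=270,170; c=cv2.resize(im[y:y+115,x:x+115],(400,400),interpolation=cv2.INTER_CUBIC); c=np.clip((c/255.)**.5*280,0,255).astype(np.uint8)
cv2.imwrite("pics/w1r.png",np.hstack([f,c]))
E
```

```text
(no output)
```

View pics/w1r.png

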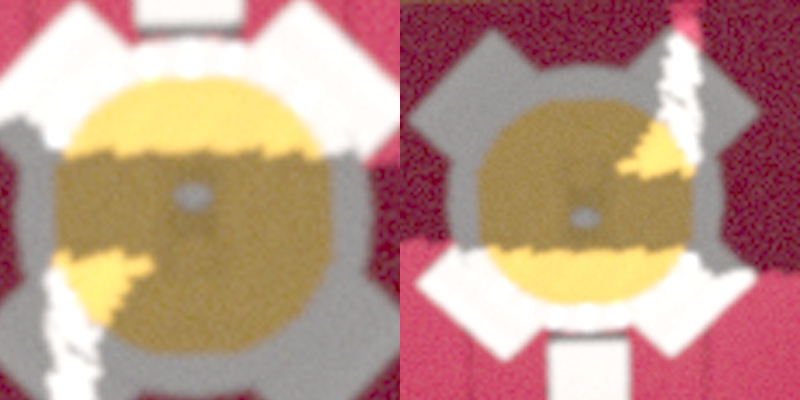

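The rectified face gives a lock centre of about (589.1, 86.6). The grey spot is the +x pin, so the slot runs along the case's x axis. Next I'll look at the keys.

```bash
python3 go.py 515 -258 404 3.23;  python3 - <<'E'
from h import *; import pickle
m=pickle.load(open("w1.pkl","rb"))
a=atz(m,132,172,120);b=atz(m,513,163,120);print(a,b,np.linalg.norm(a-b),np.arctan2(-(a-b)[0],(a-b)[1]))
m=camera_model("top");im=cv2.imread("pics/top0.png").astype(int)[222:256,288:322]
B,G,R=im[...,0],im[...,1],im[...,2]
ys,xs=np.where((R-B>70)&(G-B>25)); 
P=np.array([atz(m,x+288,y+222,124)[:2] for x,y in zip(xs,ys)]); print(len(P),P.min(0),P.max(0),P.mean(0))
E
```

```text
t 3.4 pos [590.8  81.8 404.7] yaw 2.861 j [ 0.6   0.62 -1.11  1.68  0.59  1.22  0.64] F [-0.4  0.3  0.2]
shift [ -21.3 -347.5    1.2] rot [-0.002  0.    -0.369]
[517.41213171 -25.65840048 120.        ] [581.28761322 220.47214608 120.        ] 254.28394185351607 2.8876754643834746
137 [573.74911235  67.59250314] [608.54204813 104.51290997] [591.35712601  85.66599882]
```

In the tool's units: -348 mm / 500 = -0.696, -300 mm / 500 = -0.6, -0.37 rad / 3.1416 = -0.1178.

Call:
{"op": "move_arm", "data": {"steps": [{"xyz":[-0.006,-0.1,0],"rot":[0,0,-0.0159],"fingers":60},{"xyz":[-0.012,-0.2,0],"rot":[0,0,-0.0318],"fingers":60},{"xyz":[-0.018,-0.3,0],"rot":[0,0,-0.0509],"fingers":60},{"xyz":[-0.024,-0.4,0],"rot":[0,0,-0.0668],"fingers":60},{"xyz":[-0.03,-0.5,0],"rot":[0,0,-0.0859],"fingers":60},{"xyz":[-0.036,-0.6,0],"rot":[0,0,-0.1019],"fingers":60},{"xyz":[-0.042,-0.696,0],"rot":[0,0,-0.1178],"fingers":60},{"xyz":[-0.042,-0.696,0],"rot":[0,0,-0.1178],"fingers":60},{"xyz":[-0.042,-0.696,0],"rot":[0,0,-0.1178],"fingers":60}]}}

```text
clock: 4.53
position: [514.9, -257.5, 404.9]
eef_rot: [[-0.996, -0.089, -0.0], [-0.089, 0.996, -0.0], [0.0, -0.0, -1.0]]
contact_force: [0.6, 0.6, 0.0]
gripper_width: 0.655
finger_force: 0.0
```

```bash
python3 go.py 515 -258 404 3.23; python3 - <<'E'
from h import *
m=camera_model("wrist"); im=camera("wrist"); cv2.imwrite("pics/w2.png",im)
import pickle; pickle.dump(m,open("w2.pkl","wb")); print(manip.read_state()["position"])
for t in ("key","spare_key","stand"):
    print(t,[(round(r["confidence"],2),cam2w(m,r["point"]).round(1)) for r in recognise(t,"wrist")[:2]])
    for r in masks_of(t,"wrist")[:1]:
        k=r["mask"].astype(np.uint8); c=max(cv2.findContours(k,0,2)[0],key=cv2.contourArea)
        z={"key":80,"spare_key":80,"stand":44}[t]
        P=np.array([atz(m,*p[0],z)[:2] for p in c],np.float32); print(cv2.minAreaRect(P), cv2.boundingRect(c))
E
```

```text
t 4.525 pos [ 514.9 -257.5  404.9] yaw -3.052 j [ 1.29  0.66 -1.25  1.73  0.66  1.25  1.54] F [0.6 0.6 0. ]
shift [-0.1 -0.5  0.9] rot [-0.    -0.     0.001]
[ 515.29839808 -256.46636098  405.04162173]
key [(0.66, array([ 547.5, -260.4,   85.6]))]
((551.6676635742188, -260.5458068847656), (44.251953125, 12.286539077758789), 4.471412658691406) (303, 232, 16, 52)
spare_key [(0.94, array([ 465.1, -264.9,   84.1]))]
stand [(0.59, array([ 505. , -261.3,   38.5]))]
((511.9912109375, -262.3106994628906), (150.25390625, 50.38385009765625), 3.693154811859131) (284, 110, 62, 171)
```

View pics/w2.png

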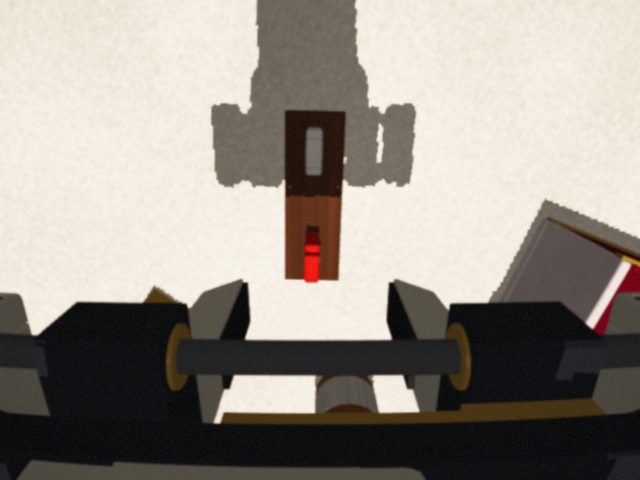

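The red key is in the +x slot at about (312,255). I'll descend partway and re-measure.

```bash
python3 go.py 556.5 -259.8 300 3.207
```

```text
t 4.875 pos [ 516.  -255.9  404.9] yaw -3.048 j [ 1.28  0.66 -1.25  1.73  0.66  1.25  1.54] F [0.5 0.9 0.6]
shift [-40.   -7.6 104.9] rot [-0.     0.     0.028]
```

In the tool's units: 105 mm / 500 = 0.21, 70 mm / 500 = 0.14, 0.028 rad / 3.1416 = 0.0089.

Call:
{"op": "move_arm", "data": {"steps": [{"xyz":[-0.026,-0.004,0.07],"rot":[0,0,0.0032],"fingers":50},{"xyz":[-0.052,-0.008,0.14],"rot":[0,0,0.0064],"fingers":50},{"xyz":[-0.08,-0.014,0.21],"rot":[0,0,0.0089],"fingers":50},{"xyz":[-0.08,-0.014,0.21],"rot":[0,0,0.0089],"fingers":50},{"xyz":[-0.08,-0.014,0.21],"rot":[0,0,0.0089],"fingers":50}]}}

```text
clock: 5.5
position: [556.5, -259.5, 300.8]
eef_rot: [[-0.998, -0.065, 0.001], [-0.065, 0.998, 0.0], [-0.001, 0.0, -1.0]]
contact_force: [-0.1, 0.0, 0.3]
gripper_width: 0.544
finger_force: 0.0
```

```bash
cat > look.py <<'E'
from h import *; import sys,pickle
def look(n):
    S=[manip.read_state()]; M=[camera_model("wrist")]; im=camera("wrist"); M.append(camera_model("wrist"))
    cv2.imwrite(f"pics/{n}.png",im); pickle.dump(M[0],open(f"{n}.pkl","wb")); print([x["eye"].round(1) for x in M]); return im,M[0]
E
python3 - <<'E'
from look import *
im,m=look("w3")
for t,z in (("key",78),("stand",44)):
    for r in masks_of(t,"wrist")[:1]:
        c=max(cv2.findContours(r["mask"].astype(np.uint8),0,2)[0],key=cv2.contourArea)
        P=np.array([atz(m,*p[0],z)[:2] for p in c],np.float32); print(t,r["confidence"],cv2.minAreaRect(P), cv2.boundingRect(c))
B,G,R=[im[...,i].astype(int) for i in range(3)]
k=((R>150)&(G<70)&(B<80)).astype(np.uint8); k[:,:200]=0;k[:,450:]=0
c=max(cv2.findContours(k,0,2)[0],key=cv2.contourArea); print(cv2.boundingRect(c))
E
python3 go.py 556.5 -259.8 226 3.207
```

```text
[array([ 474.7, -265.3,  280.3]), array([ 474.7, -265.5,  280.7])]
key 0.7 ((552.8720703125, -260.10791015625), (42.612117767333984, 12.926131248474121), 4.286771297454834) (306, 219, 25, 75)
stand 0.6 ((512.0789794921875, -262.59283447265625), (149.28253173828125, 50.31067657470703), 3.7550723552703857) (272, 35, 93, 253)
(309, 289, 19, 4)
t 5.65 pos [ 556.4 -260.2  301.4] yaw -3.077 j [ 1.13  0.81 -1.1   1.72  0.79  1.13  1.43] F [ 0.5 -1.1  0.2]
shift [ 0.   0.5 75.4] rot [-0.001  0.002 -0.001]
```

View pics/w3.png

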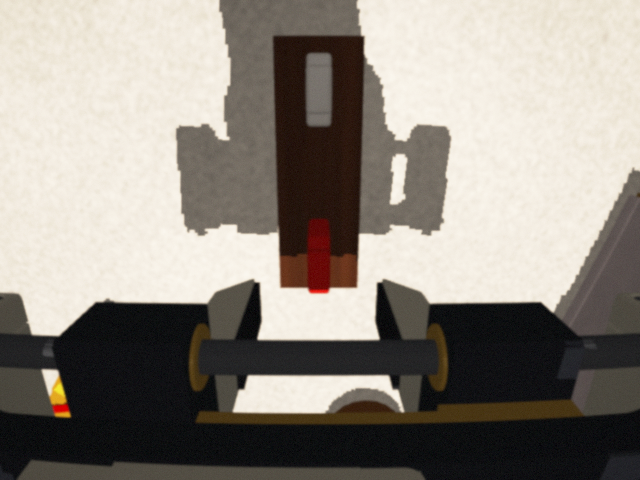

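The key is centred between the fingers at column 318 and the measurements agree. Descend and grip.

In the tool's units: 75 mm / 500 = 0.15, 50 mm / 500 = 0.1.

Call:
{"op": "move_arm", "data": {"steps": [{"xyz":[0,0,0.05],"rot":[0,0,0],"fingers":40},{"xyz":[0,0,0.1],"rot":[0,0,0],"fingers":34},{"xyz":[0,0,0.15],"rot":[0,0,0],"fingers":30},{"xyz":[0,0,0.15],"rot":[0,0,0],"fingers":30},{"xyz":[0,0,0.15],"rot":[0,0,0],"fingers":5},{"xyz":[0,0,0.15],"rot":[0,0,0],"fingers":5},{"xyz":[0,0,0.15],"rot":[0,0,0],"fingers":5},{"xyz":[0,0,0.15],"rot":[0,0,0],"fingers":5}]}}

```text
clock: 6.65
position: [556.1, -260.2, 224.6]
eef_rot: [[-0.998, -0.064, -0.0], [-0.064, 0.998, -0.0], [0.0, -0.0, -1.0]]
contact_force: [-0.1, 0.2, 0.3]
gripper_width: 0.129
finger_force: 30.0
```

```bash
python3 go.py 556.5 -259.8 300 3.207
```

```text
t 6.65 pos [ 556.1 -260.2  224.6] yaw -3.077 j [ 1.09  0.9  -1.01  1.75  0.89  1.03  1.37] F [-0.1  0.2  0.3]
shift [ -0.4   0.4 -75.4] rot [-0.    -0.    -0.001]
```

In the tool's units: 290 mm / 500 = 0.58, 240 mm / 500 = 0.48, 0.28 rad / 3.1416 = 0.0891.

Call:
{"op": "move_arm", "data": {"steps": [{"xyz":[0,0,-0.04],"rot":[0,0,0],"fingers":5},{"xyz":[0,0,-0.12],"rot":[0,0,0],"fingers":5},{"xyz":[0,0,-0.21],"rot":[0,0,0],"fingers":5},{"xyz":[0,0,-0.28],"rot":[0,0,0],"fingers":5},{"xyz":[-0.024,0.082,-0.28],"rot":[0,0,0.0127],"fingers":5},{"xyz":[-0.052,0.18,-0.28],"rot":[0,0,0.0255],"fingers":5},{"xyz":[-0.08,0.28,-0.28],"rot":[0,0,0.0414],"fingers":5},{"xyz":[-0.108,0.38,-0.28],"rot":[0,0,0.0573],"fingers":5},{"xyz":[-0.136,0.48,-0.28],"rot":[0,0,0.0732],"fingers":5},{"xyz":[-0.164,0.58,-0.28],"rot":[0,0,0.0891],"fingers":5}]}}

```text
clock: 7.9
position: [619.5, 36.3, 366.4]
eef_rot: [[-0.976, 0.216, 0.001], [0.216, 0.976, -0.0], [-0.001, -0.0, -1.0]]
contact_force: [0.5, -0.4, 0.2]
gripper_width: 0.127
finger_force: 30.0
```

```bash
python3 go.py 628.7 76 365 2.888
```

```text
t 7.9 pos [619.5  36.3 366.4] yaw 2.924 j [ 0.63  0.7  -1.08  1.65  0.66  1.19  0.75] F [ 0.5 -0.4  0.2]
shift [-0.5 40.8  1.4] rot [-0.     0.001  0.036]
```

In the tool's units: 41 mm / 500 = 0.082, 0.036 rad / 3.1416 = 0.0115.

Call:
{"op": "move_arm", "data": {"steps": [{"xyz":[0,0.082,0],"rot":[0,0,0.0115],"fingers":5},{"xyz":[0,0.082,0],"rot":[0,0,0.0115],"fingers":5},{"xyz":[0,0.082,0],"rot":[0,0,0.0115],"fingers":5},{"xyz":[0,0.082,0],"rot":[0,0,0.0115],"fingers":5}]}}

```text
clock: 8.4
position: [628.3, 72.8, 365.0]
eef_rot: [[-0.968, 0.251, 0.0], [0.251, 0.968, -0.001], [-0.0, -0.001, -1.0]]
contact_force: [-0.3, -0.3, -0.4]
gripper_width: 0.128
finger_force: 30.0
```

```bash
python3 go.py 628.7 76 365 2.888; python3 - <<'E'
from look import *
im,m=look("w4")
a=-0.254; R=np.array([[np.cos(a),-np.sin(a)],[np.sin(a),np.cos(a)]]); N=400; q=.15
mx=np.zeros((N,N),np.float32); my=mx.copy()
for i in range(N):
    for j in range(N):
        p=R@[ (N/2-i)*q,(N/2-j)*q ]+[590,86]; mx[i,j],my[i,j]=proj(m,[p[0],p[1],124])
o=cv2.remap(im,mx,my,cv2.INTER_CUBIC)
f=np.clip((o/255.)**.5*255*1.1,0,255).astype(np.uint8)
cv2.imwrite("pics/w4r.png",np.hstack([f,cv2.resize(im,(400,400))[:, :]]))
E
```

```text
t 8.4 pos [628.3  72.8 365. ] yaw 2.888 j [ 0.55  0.72 -1.05  1.62  0.66  1.2   0.66] F [-0.3 -0.3 -0.4]
shift [ 0.4  3.2 -0. ] rot [-0.001  0.    -0.   ]
[array([548.9,  92.9, 344.5]), array([548.9,  92.9, 344.4])]
```

View pics/w4r.png

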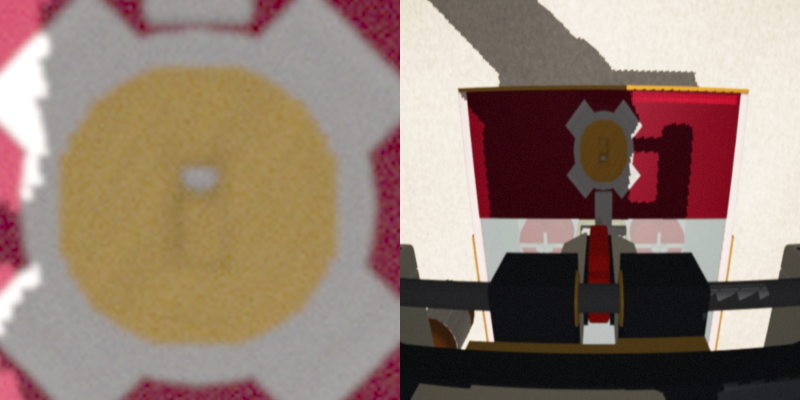

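The slot in the face lies along case x and is centred at about (589.3, 86.6). The key is still held straight. I'll move above the lock and check the measured pose.

In the tool's units: 41.5 mm / 500 = 0.083, 28 mm / 500 = 0.056.

Call:
{"op": "move_arm", "data": {"steps": [{"xyz":[0.028,0.002,0],"rot":[0,0,0],"fingers":5},{"xyz":[0.056,0.004,0],"rot":[0,0,0],"fingers":5},{"xyz":[0.083,0.008,0.01],"rot":[0,0,0],"fingers":5},{"xyz":[0.083,0.008,0.024],"rot":[0,0,0],"fingers":5},{"xyz":[0.083,0.008,0.024],"rot":[0,0,0],"fingers":5},{"xyz":[0.083,0.008,0.024],"rot":[0,0,0],"fingers":5}]}}

```text
clock: 9.2
position: [589.4, 88.5, 352.6]
eef_rot: [[-0.968, 0.25, 0.0], [0.25, 0.968, 0.0], [-0.0, 0.0, -1.0]]
contact_force: [0.3, -0.3, -0.3]
gripper_width: 0.13
finger_force: 30.0
```

```bash
cat > meas.py <<'E'
from h import *; import sys
P=[];Y=[]
for i in range(4):
    s=manip.read_state(); P.append(s["position"]); R=s["eef_rot"]; Y.append(np.arctan2(R[1,0],R[0,0])); camera("wrist")
P=np.array(P); print(s["clock"],P.round(2).tolist(),np.round(np.array(Y),3),"F",s["contact_force"].round(1),"T",s["ft_torque"].round(2))
d=np.array([float(v) for v in sys.argv[1:4]])-P.mean(0); print("shift",(R.T@d).round(2))
E
python3 meas.py 588.7 86.75 353; python3 - <<'E'
from look import *
im,m=look("w5"); print(proj(m,[589.3,86.6,124])); cv2.imwrite("pics/w5c.png",cv2.resize(np.clip((im[150:330,210:430]/255.)**.5*280,0,255).astype(np.uint8),(733,600),interpolation=cv2.INTER_CUBIC))
E
```

```text
9.35 [[589.39, 88.51, 352.63], [589.4, 88.61, 352.77], [589.36, 88.67, 352.79], [589.29, 88.69, 352.82]] [2.889 2.889 2.889 2.889] F [-0.7 -0.7 -0.8] T [ 0.11 -0.18  0.  ]
shift [ 0.17 -1.98 -0.25]
[array([509.8, 108.8, 332.4]), array([509.8, 108.8, 332.4])]
[314.8482204  260.40458921]
```

View pics/w5c.png

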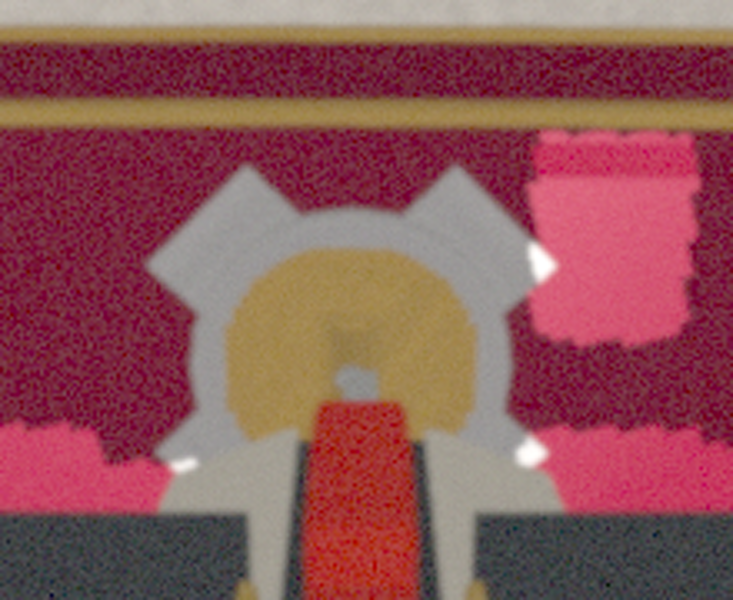

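The slot centre is at column 315 and the key at 318, so the key needs about -1.6 mm in tool y. I'll check the fore-aft offset from the near rim, at crop row 248.

```bash
python3 - <<'E'
from h import *; import pickle
m=pickle.load(open("w5.pkl","rb")); s=manip.read_state(); R=s["eef_rot"]
tcp=np.array(m["eye"])-R@[81.7021,.3657,20.4451]
for z,u,v,r in ((124,315.3,224.4,20.85),(124,315.3,224.4,22)):
    p=atz(m,u,v,z); print(r,(R.T@(p-tcp)).round(2), "lock centre in tool x:",(R.T@(p-tcp))[0]-r)
# same for w3: key back/near edges rows 219 (far -x end of the bow, near camera) and row 289
m3=pickle.load(open("w3.pkl","rb"))
E
```

```text
20.85 [ 20.06  -1.06 228.82] lock centre in tool x: -0.7854772216098667
22 [ 20.06  -1.06 228.82] lock centre in tool x: -1.9354772216098652
```

Call:
{"op": "move_arm", "data": {"steps": [{"xyz":[0,-0.003,0],"rot":[0,0,0],"fingers":5},{"xyz":[0,-0.003,0.008],"rot":[0,0,0],"fingers":5},{"xyz":[0,-0.003,0.016],"rot":[0,0,0],"fingers":5},{"xyz":[0,-0.003,0.024],"rot":[0,0,0],"fingers":5},{"xyz":[0,-0.003,0.03],"rot":[0,0,0],"fingers":5},{"xyz":[0,-0.003,0.036],"rot":[0,0,0],"fingers":5},{"xyz":[0,-0.003,0.036],"rot":[0,0,0],"fingers":5}]}}

```text
clock: 10.32
position: [588.5, 87.3, 334.4]
eef_rot: [[-0.968, 0.249, -0.0], [0.249, 0.968, -0.0], [0.0, -0.0, -1.0]]
contact_force: [0.2, 0.3, 0.1]
gripper_width: 0.13
finger_force: 30.0
```

The tip is about 7 mm inside the slot with no contact force. Pushing on through the pins.

In the tool's units: 20 mm / 500 = 0.04, 17 mm / 500 = 0.034, -0.03 rad / 3.1416 = -0.0095.

Call:
{"op": "move_arm", "data": {"steps": [{"xyz":[0,0,0.008],"rot":[0,0,0],"fingers":5},{"xyz":[0,0,0.016],"rot":[0,0,0.0095],"fingers":5},{"xyz":[0,0,0.022],"rot":[0,0,-0.0095],"fingers":5},{"xyz":[0,0,0.028],"rot":[0,0,0.0095],"fingers":5},{"xyz":[0,0,0.034],"rot":[0,0,-0.0095],"fingers":5},{"xyz":[0,0,0.04],"rot":[0,0,0.0095],"fingers":5},{"xyz":[0,0,0.04],"rot":[0,0,0],"fingers":5}]}}

```text
clock: 11.2
position: [588.1, 87.9, 314.5]
eef_rot: [[-0.969, 0.247, -0.001], [0.247, 0.969, 0.0], [0.001, 0.0, -1.0]]
contact_force: [-2.7, 1.8, -0.3]
gripper_width: 0.126
finger_force: 30.0
```

In the tool's units: 9.5 mm / 500 = 0.019, 8 mm / 500 = 0.016, -0.02 rad / 3.1416 = -0.0064.

Call:
{"op": "move_arm", "data": {"steps": [{"xyz":[0,0,0.006],"rot":[0,0,0.0064],"fingers":5},{"xyz":[0,0,0.012],"rot":[0,0,-0.0064],"fingers":5},{"xyz":[0,0,0.016],"rot":[0,0,0.0064],"fingers":5},{"xyz":[0,0,0.019],"rot":[0,0,0],"fingers":5},{"xyz":[0,0,0.019],"rot":[0,0,0],"fingers":5}]}}

```text
clock: 11.82
position: [588.4, 87.5, 304.8]
eef_rot: [[-0.969, 0.248, -0.001], [0.248, 0.969, 0.0], [0.001, 0.0, -1.0]]
contact_force: [-2.9, 1.5, 0.2]
gripper_width: 0.128
finger_force: 30.0
```

```bash
python3 meas.py 588.7 86.75 305; python3 - <<'E'
from look import *
im,m=look("w6")
sd=camera("side"); ms=camera_model("side"); u,v=proj(ms,[589,87,145]).astype(int); print(u,v)
c=lambda a,f,s: cv2.resize(a,s,interpolation=cv2.INTER_CUBIC)
cv2.imwrite("pics/w6c.png",np.hstack([c(np.clip((im[150:350,220:420]/255.)**.5*280,0,255).astype(np.uint8),1,(400,400)),c(sd[v-40:v+40,u-40:u+40],1,(400,400))]))
E
```

```text
11.975 [[588.39, 87.46, 304.79], [588.39, 87.43, 304.78], [588.4, 87.42, 304.77], [588.42, 87.43, 304.81]] [2.891 2.89  2.89  2.89 ] F [-2.4  1.9 -0.5] T [0.77 0.5  0.  ]
shift [-0.46 -0.59 -0.21]
[array([509. , 107.4, 284.4]), array([509. , 107.4, 284.4])]
318 209
```

View pics/w6c.png

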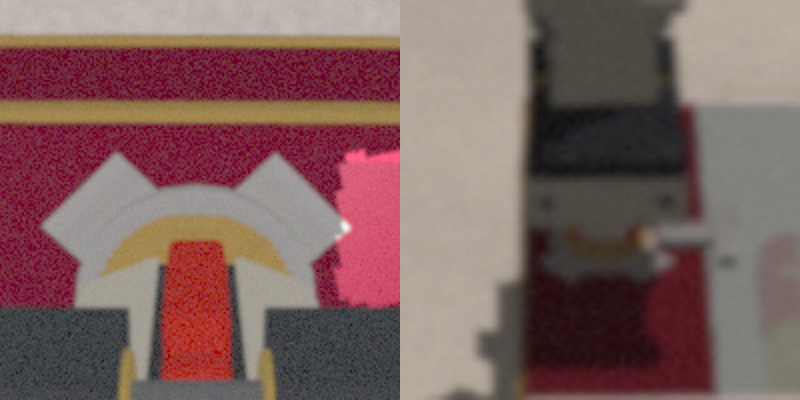

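The key is nearly down but there is no vertical force yet. I'll press in 1 mm steps until the face pushes back.

In the tool's units: 1 mm / 500 = 0.002.

Call:
{"op": "move_arm", "data": {"steps": [{"xyz":[0,0,0.002],"rot":[0,0,0],"fingers":5},{"xyz":[0,0,0.002],"rot":[0,0,0],"fingers":5}]}}

```text
clock: 12.38
position: [588.4, 87.4, 304.2]
eef_rot: [[-0.969, 0.249, -0.0], [0.249, 0.969, -0.0], [0.0, -0.0, -1.0]]
contact_force: [-3.9, 1.8, 1.0]
gripper_width: 0.13
finger_force: 30.0
```

In the tool's units: 1 mm / 500 = 0.002.

Call:
{"op": "move_arm", "data": {"steps": [{"xyz":[0,0,0.002],"rot":[0,0,0],"fingers":5},{"xyz":[0,0,0.002],"rot":[0,0,0],"fingers":5}]}}

```text
clock: 12.62
position: [588.4, 87.4, 303.9]
eef_rot: [[-0.968, 0.249, -0.0], [0.249, 0.968, -0.001], [0.0, -0.001, -1.0]]
contact_force: [-5.9, 1.4, 6.0]
gripper_width: 0.131
finger_force: 30.0
```

In the tool's units: 1.4 mm / 500 = 0.0028, 0.7 mm / 500 = 0.0014, -0.03 rad / 3.1416 = -0.0095.

Call:
{"op": "move_arm", "data": {"steps": [{"xyz":[0,0,0.0014],"rot":[0,0,0.0095],"fingers":5},{"xyz":[0,0,0.0028],"rot":[0,0,-0.0095],"fingers":5},{"xyz":[0,0,0.0028],"rot":[0,0,0],"fingers":5},{"xyz":[0,0,0.0028],"rot":[0,0,0],"fingers":5}]}}

```text
clock: 13.12
position: [588.5, 87.6, 303.9]
eef_rot: [[-0.968, 0.249, 0.001], [0.249, 0.968, -0.002], [-0.001, -0.001, -1.0]]
contact_force: [-8.5, 0.8, 14.9]
gripper_width: 0.131
finger_force: 30.0
```

```bash
python3 - <<'E'
from look import *
im,m=look("w7")
# red key near top edge (hump/bow) vs gripper: compare bow rows with w5 (key before insertion)
for n in ("w5","w6","w7"):
    i=cv2.imread(f"pics/{n}.png").astype(int); B,G,R=i[...,0],i[...,1],i[...,2]
    k=(R>90)&(G<R*.3)&(B<R*.4); k[:,:308]=0;k[:,328:]=0
    col=i[:,318]; red=[(int(r),col[r].tolist()) for r in range(215,345,4)]
    print(n,[r for r,_ in enumerate(col) if k[r,318]][:1], [r for r in range(250,360) if k[r,318]][-1:])
print(manip.read_state()["contact_force"],manip.read_state()["position"])
E
```

```text
[array([509.1, 107.6, 283.3]), array([509.1, 107.6, 283.3])]
w5 [289] [338]
w6 [273] [338]
w7 [282] [338]
[-8.54615202 -0.32518103 16.27135389] [588.48327635  87.61605247 303.84908648]
```

The z stop at 303.9 is solid at about 15 N and the bow hasn't shifted in the grip, so the key is home. Now turning clockwise while pressing.

In the tool's units: 0.5 mm / 500 = 0.001, 0.9 rad / 3.1416 = 0.2865.

Call:
{"op": "move_arm", "data": {"steps": [{"xyz":[0.001,0,0],"rot":[0,0,0],"fingers":5},{"xyz":[0.001,0,0],"rot":[0,0,0.0477],"fingers":5},{"xyz":[0.001,0,0],"rot":[0,0,0.0955],"fingers":5},{"xyz":[0.001,0,0],"rot":[0,0,0.1432],"fingers":5},{"xyz":[0.001,0,0],"rot":[0,0,0.191],"fingers":5},{"xyz":[0.001,0,0],"rot":[0,0,0.2387],"fingers":5},{"xyz":[0.001,0,0],"rot":[0,0,0.2865],"fingers":5},{"xyz":[0.001,0,0],"rot":[0,0,0.2865],"fingers":5}]}}

```text
clock: 14.18
position: [589.0, 88.4, 303.9]
eef_rot: [[-0.406, 0.914, 0.004], [0.914, 0.406, 0.0], [-0.001, 0.004, -1.0]]
contact_force: [-2.4, 2.7, 8.6]
gripper_width: 0.133
finger_force: 30.0
```

```bash
python3 meas.py 588.5 87.6 304
```

```text
14.325 [[588.98, 88.38, 303.89], [588.98, 88.37, 303.9], [588.99, 88.36, 303.9], [588.99, 88.37, 303.87]] [1.989 1.99  1.991 1.991] F [-4.   2.5  9.3] T [0.68 0.81 0.02]
shift [-0.51 -0.76 -0.11]
```

In the tool's units: 0.3 mm / 500 = 0.0006, 0.87 rad / 3.1416 = 0.2769.

Call:
{"op": "move_arm", "data": {"steps": [{"xyz":[0,0,0.0006],"rot":[0,0,0.0477],"fingers":5},{"xyz":[0,0,0.0006],"rot":[0,0,0.0955],"fingers":5},{"xyz":[0,0,0.0006],"rot":[0,0,0.1432],"fingers":5},{"xyz":[0,0,0.0006],"rot":[0,0,0.191],"fingers":5},{"xyz":[0,0,0.0006],"rot":[0,0,0.2387],"fingers":5},{"xyz":[0,0,0.0006],"rot":[0,0,0.2769],"fingers":5},{"xyz":[0,0,0.0006],"rot":[0,0,0.2769],"fingers":5},{"xyz":[0,0,0.0006],"rot":[0,0,0.2769],"fingers":5}]}}

```text
clock: 15.38
position: [589.6, 88.2, 303.9]
eef_rot: [[0.435, 0.9, 0.005], [0.9, -0.435, 0.0], [0.003, 0.005, -1.0]]
contact_force: [-2.4, 3.1, 8.3]
gripper_width: 0.129
finger_force: 30.0
```

```bash
python3 meas.py 588.5 87.6 304; python3 - <<'E'
from look import *
im,m=look("w8")
tp=camera("top"); mt=camera_model("top"); u,v=proj(mt,[600,85,130]).astype(int)
g=lambda a:np.clip((a/255.)**.5*280,0,255).astype(np.uint8)
cv2.imwrite("pics/w8c.png",np.hstack([cv2.resize(g(im[130:370,200:440]),(480,480),interpolation=cv2.INTER_CUBIC),cv2.resize(g(tp[v-20:v+40-8,u-10-3:u+16-3]),(240,480),interpolation=cv2.INTER_CUBIC)]))
E
```

```text
15.525 [[589.58, 88.23, 303.87], [589.59, 88.21, 303.91], [589.59, 88.2, 303.89], [589.6, 88.21, 303.89]] [1.121 1.121 1.121 1.121] F [-1.6  2.8  9.2] T [0.61 0.5  0.05]
shift [-1.03 -0.71 -0.11]
[array([625.2, 161.6, 283.7]), array([625.2, 161.6, 283.7])]
```

View pics/w8c.png

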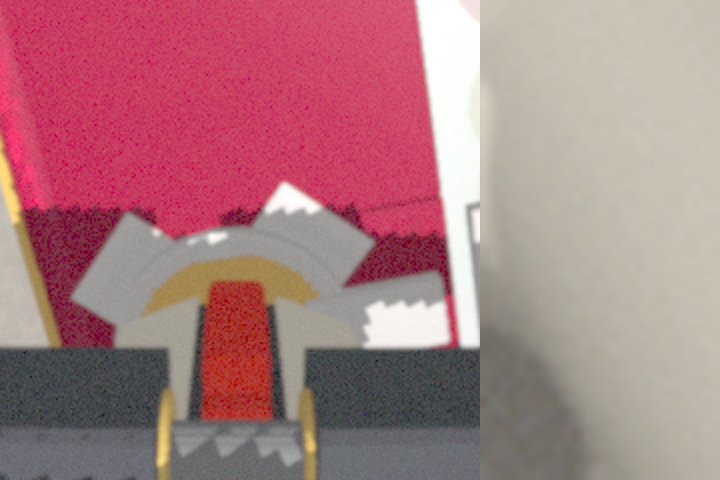

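The bolt has moved clear of the lid keeper, which is at the right edge of the crop. I'll turn a little farther to take up the play and watch the torque.

In the tool's units: 0.2 mm / 500 = 0.0004, 0.08 rad / 3.1416 = 0.0255.

Call:
{"op": "move_arm", "data": {"steps": [{"xyz":[0,0,0.0004],"rot":[0,0,0.0127],"fingers":5},{"xyz":[0,0,0.0004],"rot":[0,0,0.0255],"fingers":5},{"xyz":[0,0,0.0004],"rot":[0,0,0.0255],"fingers":5},{"xyz":[0,0,0.0004],"rot":[0,0,0.0255],"fingers":5}]}}

```text
clock: 16.18
position: [589.6, 88.2, 303.9]
eef_rot: [[0.505, 0.863, 0.006], [0.863, -0.505, 0.0], [0.003, 0.005, -1.0]]
contact_force: [-2.4, 2.5, 9.7]
gripper_width: 0.13
finger_force: 30.0
```

```bash
python3 meas.py 588.5 87.6 304; python3 - <<'E'
from look import *
im,m=look("w9"); s=manip.read_state(); print(s["tau"].round(2),s["joints"].round(3))
# bow axis direction seen: red edges in both pictures relative to gripper
for n in ("w5","w8","w9"):
    i=cv2.imread(f"pics/{n}.png").astype(int); k=(i[...,2]>1.8*i[...,1])&(i[...,2]>40)
    for r in (280,300,320):
        c=np.where(k[r,295:345])[0]+295; print(n,r,c.min() if len(c) else None,c.max() if len(c) else None)
E
```

```text
16.325 [[589.64, 88.19, 303.89], [589.64, 88.17, 303.87], [589.66, 88.2, 303.87], [589.65, 88.19, 303.86]] [1.042 1.042 1.042 1.042] F [-2.2  2.3 10.3] T [0.55 0.57 0.35]
shift [-1.09 -0.69 -0.13]
[array([631. , 158.5, 283.7]), array([631. , 158.5, 283.7])]
[  2.05 -48.08  -5.81 -21.51   0.69  -0.46  -0.41] [ 0.271  0.564 -0.617  1.773  0.399  0.927 -1.045]
w5 280 303 333
w5 300 302 334
w5 320 301 335
w8 280 303 332
w8 300 301 334
w8 320 301 335
w9 280 303 332
w9 300 301 334
w9 320 300 335
```

Torque jumped from 0.05 to 0.35 N·m, so the lock is at its stop, past a quarter turn. The key is still pressed home at about 10 N. Handing in.

```bash
python3 -c "
from station import manip
print(manip.close_job())"
```

```text
the job is handed in; nothing more can be done
None
```

I took the red key from the stand, pushed it fully home in the lock, turned it clockwise past a quarter turn to the stop, and handed the job in at about 16 s, still gripping the key and holding it turned and pressed in; the hand-in gave no verdict.

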